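Pin the tail stop and clamp a glued carton

TASK

The carton's flaps have just been glued and must be pressed in the bench clamp: first drop the locking pin from its stand down through the eyelet of the clamp's tail stop and fully home into the rail, so that the stop cannot slide away. Then pump the clamp's ratchet trigger towards its fixed handle until the jaw pushes the carton against the tail stop and its sprung pad is pressed about half-way in, without pressing the pad right in, which would crush the carton. Finish while still holding the trigger squeezed with the carton gripped; do not push the jaw or the carton by hand, and leave the other things on the bench where they are.

Things in the scene. Friction and masses are not known exactly. Their poses are not given: they have to be found in the camera images.
- clamp: Bench clamp, bolted down: an aluminium rail 110 x 375 x 20 mm with dark steel fittings. Origin: on the bench on the rail's centre line, 12.5 mm from the rail's middle towards its trigger end; z up. Its y axis is the clamping axis: the trigger and handle stand at the -y end, the tail stop at the +y end, the carton between. All fittings lie on the rail's centre line x = 0.
- handle (a point): Point on the centre line of the fixed black upright handle, 140 mm above the bench. The handle is 24 mm wide (clamp x), 16 mm thick (clamp y, faces 8 mm either side of this point), its top is 165 mm above the bench. Free grip zone of handle and trigger: 110 to 165 mm above the bench. Same axes as the clamp.
- trigger_grip (a point): Point on the centre line of the black trigger grip, 140 mm above the bench at rest, 36 mm from the handle's point towards clamp -y. The grip is 24 mm wide (clamp x) and 12 mm thick (clamp y), so handle and trigger measure 50 mm over their outer faces at rest (gap 22 mm between them); top 165 mm above the bench.
- trigger (a joint): Trigger angle, rad: 0 at rest, grows as it is squeezed towards the handle, up to 0.19 (grip moved 21 mm, about 29 mm over the outer faces). It pivots 29 mm above the bench and springs back when let go. Takes up to 15 N at the grip. A pawl on 4 mm saw teeth drives the jaw 0.4 mm per mm of grip travel, about 8 mm a full stroke; when let go, the jaw stays.
- jaw (a joint): Travel of the push rod and jaw towards clamp +y, m, from 0 to 0.078; starts at 0.006 to 0.024. It stays where it is pumped (8 N of friction).
- pad (a joint): How far the jaw's sprung rubber pad is pressed back into the jaw, m: 0 free, 0.016 pressed right in (16 mm gap to the jaw plate closed). Spring 0.8 N per mm. It is about 1 to 3 mm while the carton is only being slid along.
- pad_face (a point): Centre of the rubber pad's front face (56 x 48 mm), 52 mm above the bench; it faces clamp +y, towards the carton.
- tail_stop (a joint): How far the tail stop has slid back along the rail towards clamp +y, m: 0 at the start (eyelet over the rail's first hole), up to 0.048. It slides at 2 N unless pinned; pinned it has up to 5 mm of play.
- eyelet (a point): Centre of the mouth of the eyelet, a vertical 14 mm hole in the tail stop's lug (40 x 44 mm, top 46 mm above the bench, 25 mm thick, chamfered). Its 62 mm high jaw plate (60 mm wide, 12 mm thick, top 83 mm above the bench) stands 23 to 35 mm from the hole's axis towards clamp -y.
- socket (a point): Mouth of the 14 mm hole in the rail right under the eyelet, 20 mm above the bench, 17 mm deep.
- pin: Locking pin, 76 mm long: steel shank 10 mm across and 40 mm long with a tapered tip (4 mm across at the end, taper 7 mm long), below a black round knob 22 mm across and 36 mm high. Origin at the tip's end, z along the pin to the knob. At first it stands in the stand, the knob's underside on the stand's top. Fully home in the clamp the knob's underside sits on the lug, the tip 6 mm above the bench.
- pin_tip (a point): End of the pin's tip (the pin's origin).
- pin_knob (a point): Point on the pin's axis in its knob, 62 mm above the tip, 14 mm below the knob's top.
- pin_stand: Wooden stand, fixed, 60 x 90 x 46 mm, with two 14 mm holes 43 mm deep at y = -22 mm and +22 mm of its own frame; the pin stands in the -22 mm one. Origin: centre of its underside.
- parcel: Small glued carton (cardboard, 93 x 123 x 63 mm) lying on the rail between pad and tail stop, its 93 mm side along the clamp's y axis. Origin: centre of its underside, 20 mm above the bench.
- staple_box: White box of staples, 36 x 62 x 22 mm, bystander. Origin: centre of its underside.
- tape_measure: Yellow tape measure, 35 x 66 x 64 mm, bystander. Origin: centre of its underside.
- stapler: Stapler, 32 x 142 x 54 mm, bystander. Origin: centre of its underside.
There are look-alikes about, which are no part of the job. What is shaped like the parcel but turquoise is not meant.

How it is judged:
By the outcome, as a careful person would: the job done as asked, in the order asked, and still so for the second after the job is handed in, while the arm keeps its last pose, push and grip.
It also fails if it takes over 72 s, if anything falls off the work surface, if the arm or the gripper's body presses on something with over 40 N, if the wrist force passes 120 N, or if a joint passes its speed limit or range.

ROBOT

A 6-joint arm with a two-finger parallel gripper is mounted at the origin on a cart in front of the work surface, level with it; the furniture and walls round the work are solid. World frame = base frame: x ahead of the robot, y to its left, z up, the work surface at z = 0. Lengths are in m, angles in rad, forces in N, time in s.
With the tool pointing down it reaches from about 0.25 to 0.775 m from the base axis. Payload 4 kg.
Tool frame: the origin (TCP) lies midway between the tips of the shut fingers; the grasp point (between the pads) lies 19 mm behind it (robot.tcp_to_grasp is the z of the grasp point in the tool frame, in m); z points along the fingers, y is the line along which they close (so a half turn about z gives the same grasp; the last joint's range is limited). The gripper opens to 94 mm and grips with 3 to 60 N. Pads are 16 mm wide; open, the fingers measure 119 mm over their backs; the gripper's body (75 mm by 177 mm) begins 78 mm behind the grasp point.
Start: joints at [1.084, 0.087, 1.371, -0, 1.684, -0.103], TCP at [0.206, 0.51, 0.206] pointing down, gripper open.
Joint ranges: [-3.1, 3.1], [-0.76, 2.03], [0.27, 2.55], [-1.08, 4.22], [0.17, 2.65], [-2.57, 2.57]. Speed limits (rad/s): [2.79, 2.79, 3.14, 3.14, 3.14, 3.14].

INTERFACE

Orientations are given as [roll, pitch, yaw] about the fixed x, y, z axes, in that order (R = Rz(yaw) Ry(pitch) Rx(roll)).
In Python, from bench import robot gives the robot as it stands. The module is installed in compiled form; this text tells all that it offers.
- The arm moves only by the tool move_arm, never from a script. Its argument "motion" is one flat list of numbers, 7 for each row, row after row: the turn, a rotation vector about the tool's x, y, z in units of 45 degrees (1.0 is 45 degrees), then the shift along the tool's x, y, z in units of 100 mm (1.0 is 100 mm), then the opening, from 0 (shut) to 1 (fully open). A call has 1 to 12 rows; each row shifts and turns the commanded pose from where the row before left it, along the tool's axes as they then stand; what a row does not reach is not made up. A row lasts 1/12 s, in which the tool goes at most 41.7 mm and 7.16 degrees, less where a joint would pass 70% of its speed; a pose out of reach is approached as far as the arm can. A call with a number of a shift or a turn outside -1 to 1 is refused whole. A call with a gripper value outside its range is refused whole. The fingers move at their own pace and stop on an object; the grip force is fixed at half the most. Time passes only in rows, so rows that do not move let the fingers close. It gives the time, the measured TCP pose, the force, the opening and the grip force at its end, in the units of the state.
- robot.get_obs(): the state, without advancing time (a new reading comes with each control period).
- robot.snapshot(name): name is "scene" or "top" or "wrist"; returns the picture (480x640x3 uint8, red, green, blue); there is no depth.
- robot.get_calibration(name): a dict with "fx", "fy", "cx", "cy" (pixels), "R" (3x3) and "t" (3): a world point X has camera coordinates R X + t. Camera axes: x right, y down, z forward; pixel columns grow to the right and rows downward; lengths in m; the calibration is good to about 2 mm. The wrist camera is an equidistant fisheye: a pixel r from the principal point sees the ray r / f radians off the axis. A picture is of the moment at which its call begins: read the wrist's pose just before it. get_calibration takes no time and is no camera call; for the wrist camera it gives the pose at the moment of the call.
- robot.close_job(): hands the job in; it is judged then, once.
The state is a dict: "time": time; "joint_positions": joint angles; "qvel": joint speeds; "joint_torque": joint torques, N m; "tool_pos": TCP position; "ee_rot": TCP orientation; "wrist_force": force on the tool from outside, world axes, zero at the start; "wrist_torque": the same for the moment, N m; "width": finger opening in m; "finger_force": force on a finger pad.
Only numpy, scipy, OpenCV 4.12 (cv2) and the standard library are available. Lean on these libraries where they do the work, as an engineer would, in place of code of your own. Each camera call takes 0.05 s, during which the arm holds its last target. There are 200 camera calls.

## Working session

There is one attempt and no reset: what is moved stays moved. The work goes in short steps, Python scripts to look and compute and a tool call to move; the robot and the scene stay as the last step left them, time stands still between calls to the robot, and variables do not carry over. Pictures are saved under pics/ and viewed, at most 10 in all, crops included, and the job is handed in when it is done.

Besides the shell and the picture viewer there is one more tool, called after "Emit:" as a command line: name --argument value ..., lists and objects as JSON in quotes. move_arm: Moves the arm, as the interface text tells. Shifts and turns lie within -1 to 1; 1 stands for 100 mm of shift or 45 degrees of turn. Its arguments: {"type":"object","properties":{"motion":{"type":"array","items":{"type":"number"}}},"required":["motion"]}

```bash
mkdir -p pics
python3 - <<'E'
from bench import robot
import cv2
for n in("scene","top"):
    cv2.imwrite(f"pics/{n}0.png",robot.snapshot(n)[:,:,::-1])
    c=robot.get_calibration(n);print(n,c)
o=robot.get_obs();print(o["tool_pos"],o["ee_rot"],o["time"],robot.tcp_to_grasp)
E
```

```text
scene {'fx': 611.6357846813036, 'fy': 611.6357846813036, 'cx': 324.90903436676, 'cy': 237.38912090738756, 'R': array([[ 0.75951802, -0.6503646 , -0.01258003],
       [-0.49855818, -0.5695935 , -0.65345466],
       [ 0.41781828,  0.50258246, -0.75686112]]), 't': array([-0.41739747,  0.35567912,  1.15052303])}
top {'fx': 620.427317280066, 'fy': 620.427317280066, 'cx': 302.7653105079843, 'cy': 235.18650953316904, 'R': array([[-0.03727317, -0.99930141, -0.00272005],
       [-0.97781063,  0.03703282, -0.2061915 ],
       [ 0.20614819, -0.00502571, -0.97850788]]), 't': array([-0.01291968,  0.55901196,  1.27651592])}
[0.20571606 0.5095448  0.20441226] [-3.13959600e+00 -2.11190485e-04  2.75780647e+00] 0.1 -0.0188
```

View pics/top0.png

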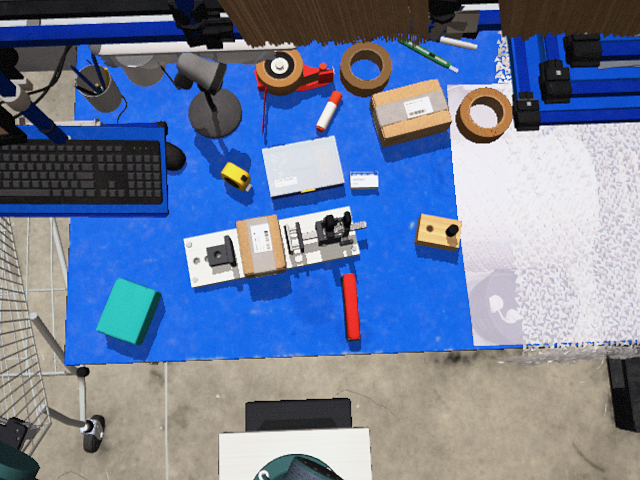

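View pics/scene0.png

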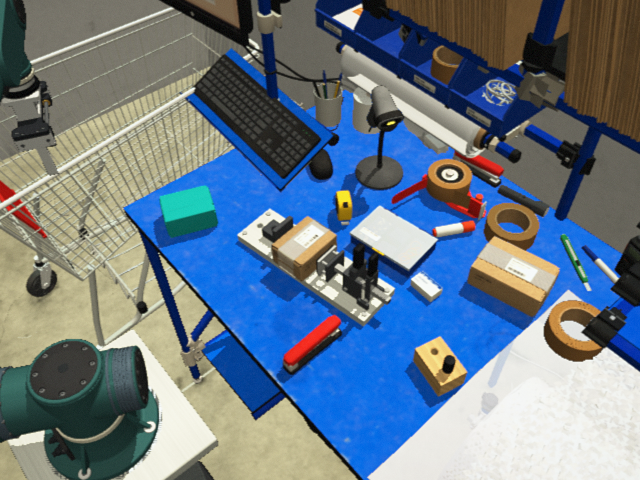

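The top view shows the clamp from (185,265) to (358,225), with the trigger at the right (340,225) and the tail stop at the left (220,252). The brown carton on the rail is at (262,245), and the pin is in its stand at (452,231). Two look-alikes: the turquoise box at (128,310) and a brown carton at (410,112). The one meant is (262,245), since it lies on the rail. I'll confirm that in an enlarged crop.

```bash
python3 - <<'E'
import cv2,numpy as np
t=cv2.imread("pics/top0.png")[195:297,175:475];s=cv2.imread("pics/scene0.png")[200:330,230:400]
s2=cv2.imread("pics/scene0.png")[330:400,405:475]
C=np.zeros((600,800,3),np.uint8)
a=cv2.resize(t,None,fx=2.66,fy=2.66,interpolation=3);C[:a.shape[0],:a.shape[1]]=a
b=cv2.resize(s,None,fx=2.45,fy=2.45,interpolation=3);C[275:275+b.shape[0],:b.shape[1]]=b
c=cv2.resize(s2,None,fx=4,fy=4,interpolation=3);C[275:275+c.shape[0],430:430+c.shape[1]]=c
cv2.imwrite("pics/c1.png",C)
E
cat > h.py <<'E'
import numpy as np,cv2
from bench import robot
def ray(cam,uv):
    c=robot.get_calibration(cam);R,t=c["R"],c["t"]
    d=R.T@np.array([(uv[0]-c["cx"])/c["fx"],(uv[1]-c["cy"])/c["fy"],1.]);return -R.T@t,d/np.linalg.norm(d)
def plane(cam,uv,z):
    o,d=ray(cam,uv);return o+d*(z-o[2])/d[2]
def tri(a,b):
    (o1,d1),(o2,d2)=ray("top",a),ray("scene",b)
    s=np.linalg.lstsq(np.c_[d1,-d2],o2-o1,rcond=None)[0]
    p,q=o1+s[0]*d1,o2+s[1]*d2;return (p+q)/2,np.linalg.norm(p-q)
def proj(cam,X):
    c=robot.get_calibration(cam);p=c["R"]@X+c["t"];return c["cx"]+c["fx"]*p[0]/p[2],c["cy"]+c["fy"]*p[1]/p[2]
E
```

```text
(no output)
```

View pics/c1.png

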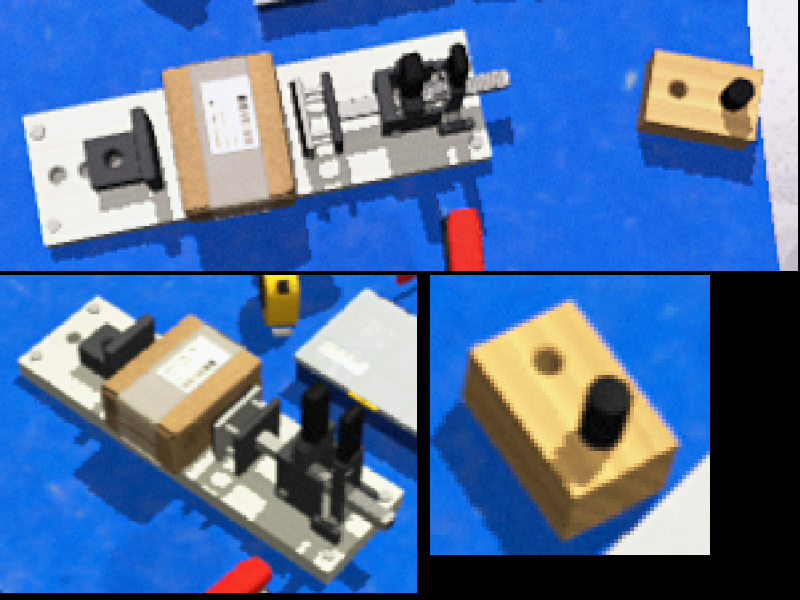

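The crop confirms the brown carton on the rail, between pad and tail stop. In the crop's pixels, the eyelet is at (114,158), the handle top at about (411,60), the trigger top at about (457,50), the knob at (740,88) and the free stand hole at (678,88).

Run:
```python
from h import *
T=lambda x,y:(x/2.66+175-.3,y/2.66+195-.3)
S=lambda x,y:(x/2.45+230-.3,(y-275)/2.45+200-.3)
S2=lambda x,y:((x-430)/4+405-.4,(y-275)/4+330-.4)
np.set_printoptions(precision=4,suppress=True)
c=[plane("top",T(*p),.02)for p in((24,116),(465,32),(492,160),(46,245))]
for p in c:print(p)
print("len",[np.linalg.norm(c[i]-c[(i+1)%4])for i in range(4)])
m=sum(c)/4;y=(c[0]+c[3]-c[1]-c[2]);y/=np.linalg.norm(y);print("mid",m,"y",y,"yaw of y",np.degrees(np.arctan2(y[1],y[0])))
X=np.array([y[1],-y[0],0])
def loc(p):d=p-m;return np.array([d@X,d@y+.0125*-1*-1])  # clamp origin 12.5 toward -y
for n,p in(("eyelet",plane("top",T(114,158),.046)),("handle",plane("top",T(411,60),.165)),("trig",plane("top",T(457,50),.165)),("jawplate scene eyelet",plane("scene",S(101,343),.046))):print(n,p,loc(p))
# stand / knob
print("knobtop tri",tri(T(742,82),S2(608,388)),plane("top",T(742,82),.082),plane("scene",S2(608,388),.082))
print("free hole",plane("top",T(678,88),.046),plane("scene",S2(547,361),.046))
for p in((655,50),(763,70),(755,140),(640,124)):print("st top",plane("top",T(*p),.046))
for p in((471,353),(573,302),(678,444),(574,497)):print("st sc",plane("scene",S2(*p),.046))
```

```text
[0.5691 0.2294 0.02  ]
[ 0.6272 -0.141   0.02  ]
[ 0.5173 -0.1575  0.02  ]
[0.4605 0.2112 0.02  ]
len [np.float64(0.3749160901880937), np.float64(0.1111443748999669), np.float64(0.37301525953402964), np.float64(0.11008423844847938)]
mid [0.5435 0.0355 0.02  ] y [-0.1536  0.9881  0.    ] yaw of y 98.83291858249555
eyelet [0.526  0.1514 0.046 ] [0.0004 0.1297]
handle [ 0.57   -0.0872  0.165 ] [ 0.0073 -0.1129]
trig [ 0.5764 -0.122   0.165 ] [ 0.0083 -0.1482]
jawplate scene eyelet [0.5203 0.1565 0.046 ] [-0.0044  0.1356]
knobtop tri (array([ 0.5594, -0.3524,  0.0808]), np.float64(0.006239105446455284)) [ 0.5619 -0.3539  0.082 ] [ 0.5557 -0.3516  0.082 ]
free hole [ 0.5667 -0.3103  0.046 ] [ 0.5636 -0.3116  0.046 ]
st top [ 0.5994 -0.294   0.046 ]
st top [ 0.5792 -0.3811  0.046 ]
st top [ 0.5212 -0.3694  0.046 ]
st top [ 0.5379 -0.277   0.046 ]
st sc [ 0.5389 -0.2842  0.046 ]
st sc [ 0.598  -0.2972  0.046 ]
st sc [ 0.5774 -0.3831  0.046 ]
st sc [ 0.5196 -0.3695  0.046 ]
```

Emit:
move_arm --motion '[0, 0, 0.146, 0, 0, -0.06, 1, 0, 0, 0.146, 0, 0, -0.06, 1, 0, 0, 0.146, 0, 0, -0.06, 1, 0, 0, 0.146, 0, 0, -0.06, 1, 0, 0, 0.146, 0, 0, -0.06, 1, 0, 0, 0.146, 0, 0, -0.06, 1, 0, 0, 0.146, 0, 0, -0.06, 1, 0, 0, 0.146, 0, 0, -0.06, 1, 0, 0, 0.147, 0, 0, -0.06, 1, 0, 0, 0, -0.2, 0.05, 0, 1, 0, 0, 0, -0.3, 0.07, 0, 1, 0, 0, 0, -0.3, 0.07, 0, 1]'

```text
time: 1.1
tool_pos: [0.2369, 0.4331, 0.2586]
ee_rot: [-3.141, 0.001, 1.727]
wrist_force: [0.3, 0.2, 0.1]
width: 0.0942
finger_force: 0.0
```

Emit:
move_arm --motion '[0, 0, 0, -0.3, 0.07, 0, 1, 0, 0, 0, -0.3, 0.07, 0, 1, 0, 0, 0, -0.3, 0.07, 0, 1, 0, 0, 0, -0.3, 0.07, 0, 1, 0, 0, 0, -0.3, 0.07, 0, 1, 0, 0, 0, -0.3, 0.07, 0, 1, 0, 0, 0, -0.3, 0.07, 0, 1, 0, 0, 0, -0.3, 0.07, 0, 1, 0, 0, 0, -0.3, 0.07, 0, 1, 0, 0, 0, -0.3, 0.07, 0, 1, 0, 0, 0, -0.3, 0.07, 0, 1, 0, 0, 0, -0.3, 0.07, 0, 1]'

```text
time: 2.1
tool_pos: [0.3753, 0.0895, 0.2591]
ee_rot: [-3.141, -0.0, 1.725]
wrist_force: [0.5, 0.1, 0.1]
width: 0.0941
finger_force: 0.0
```

Emit:
move_arm --motion '[0, 0, 0, -0.3, 0.07, 0, 1, 0, 0, 0, -0.3, 0.07, 0, 1, 0, 0, 0, -0.3, 0.07, 0, 1, 0, 0, 0, -0.3, 0.07, 0, 1, 0, 0, 0, -0.3, 0.07, 0, 1, 0, 0, 0, -0.3, 0.07, 0, 1, 0, 0, 0, -0.3, 0.07, 0, 1, 0, 0, 0, -0.3, 0.07, 0, 1, 0, 0, 0, -0.3, 0.07, 0, 1, 0, 0, 0, -0.15, 0.07, 0, 1, 0, 0, 0, 0, 0, 0, 1]'

```text
time: 3.02
tool_pos: [0.4887, -0.1826, 0.2575]
ee_rot: [-3.139, -0.001, 1.721]
wrist_force: [-0.8, 0.6, -0.7]
width: 0.0938
finger_force: 0.0
```

```bash
cat >> h.py <<'E'
def st():
    o=robot.get_obs();print("t %.2f"%o["time"],"pos",np.round(o["tool_pos"],4),"rpy",np.round(o["ee_rot"],3),"F",np.round(o["wrist_force"],1),"w %.4f ff"%o["width"],np.round(o["finger_force"],1));return o
def wray(uv,c):
    d=np.array([uv[0]-c["cx"],uv[1]-c["cy"]]);r=np.hypot(*d);th=r/c["fx"]
    v=np.r_[d/max(r,1e-9)*np.sin(th),np.cos(th)];return -c["R"].T@c["t"],c["R"].T@v
def wplane(uv,c,z):
    o,d=wray(uv,c);return o+d*(z-o[2])/d[2]
def wproj(X,c):
    p=c["R"]@X+c["t"];r=np.hypot(p[0],p[1]);th=np.arctan2(r,p[2]);return c["cx"]+c["fx"]*th*p[0]/r,c["cy"]+c["fx"]*th*p[1]/r
E
python3 - <<'E'
from h import *
import pickle
st();c=robot.get_calibration("wrist");im=robot.snapshot("wrist");pickle.dump(c,open("w1.pkl","wb"))
cv2.imwrite("pics/w1.png",im[:,:,::-1]);print(c,wproj(np.array([.554,-.3535,.082]),c))
E
```

```text
t 3.02 pos [ 0.4887 -0.1826  0.2575] rpy [-3.139e+00 -1.000e-03  1.721e+00] F [-0.8  0.6 -0.7] w 0.0938 ff 0.0
{'fx': 371.64829954431775, 'fy': 371.64829954431775, 'cx': 324.13327717879395, 'cy': 229.08171605908234, 'R': array([[ 0.98870491,  0.14986406, -0.00183187],
       [ 0.14532764, -0.9556453 ,  0.25616781],
       [ 0.03663973, -0.25354059, -0.96663059]]), 't': array([-0.45446079, -0.28829294,  0.37665899])} (np.float64(359.11699414221215), np.float64(360.6760274244056))
```

View pics/w1.png

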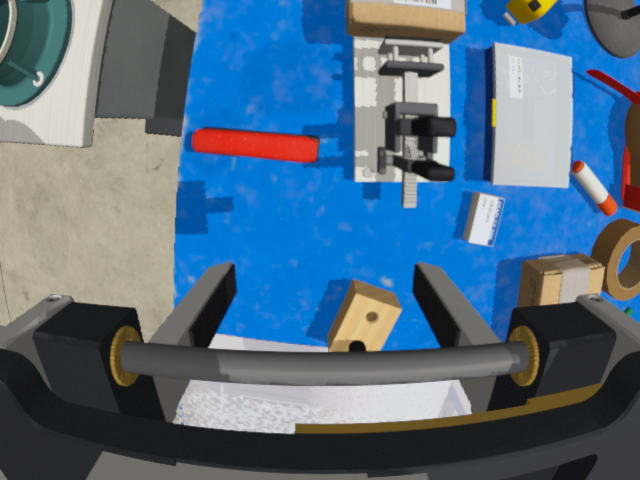

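The wrist view shows the stand's free hole at (372,317) and the knob at about (357,347), half hidden behind the gripper's bar. The handle is at (437,127) and the trigger at (437,172). The predicted knob pixel is (359,361), which agrees.

Run:
```python
from h import *
import pickle
c=pickle.load(open("w1.pkl","rb"))
print("free hole",wplane((372,317),c,.046))
for p in((356,281),(401,301),(329,349)):print(wplane(p,c,.046))
print("handle/trig tops",wplane((447,127),c,.165),wplane((446,172),c,.165))
```

```text
free hole [ 0.56491158 -0.31310768  0.046     ]
[ 0.53737902 -0.2696096   0.046     ]
[ 0.5951219  -0.28768167  0.046     ]
[ 0.52121819 -0.36540916  0.046     ]
handle/trig tops [ 0.56688155 -0.09121251  0.165     ] [ 0.57252753 -0.12500982  0.165     ]
```

Emit:
move_arm --motion '[0, 0, 0, -0.22, 0.05, 0.02, 1, 0, 0, 0, -0.22, 0.05, 0, 1, 0, 0, 0, -0.22, 0.05, 0, 1, 0, 0, 0, -0.22, 0.05, 0, 1, 0, 0, 0, -0.22, 0.05, 0, 1, 0, 0, 0, -0.22, 0.05, 0, 1, 0, 0, 0, -0.16, 0.05, 0, 1, 0, 0, 0, 0, 0, 0, 1, 0, 0, 0, 0, 0, 0, 1]'

```text
time: 3.82
tool_pos: [0.5454, -0.3197, 0.2569]
ee_rot: [-3.141, -0.002, 1.725]
wrist_force: [0.6, 0.6, 0.8]
width: 0.0939
finger_force: 0.0
```

Emit:
move_arm --motion '[0, 0, 0, -0.18, 0.02, 0.1, 1, 0, 0, 0, -0.17, 0.02, 0.25, 1, 0, 0, 0, 0, 0, 0.25, 1, 0, 0, 0, 0, 0, 0.25, 1, 0, 0, 0, 0, 0, 0.25, 1, 0, 0, 0, 0, 0, 0.25, 1, 0, 0, 0, 0, 0, 0.2, 1, 0, 0, 0, 0, 0, 0, 1, 0, 0, 0, 0, 0, 0, 1]'

```text
time: 4.57
tool_pos: [0.5542, -0.3525, 0.1019]
ee_rot: [-3.14, -0.002, 1.726]
wrist_force: [0.3, 0.4, 0.5]
width: 0.0944
finger_force: 0.0
```

Run:
```python
from h import *
st()
t=robot.snapshot("top");s=robot.snapshot("scene")
C=np.hstack([cv2.resize(t[180:290,390:500],(400,400),interpolation=3),cv2.resize(s[310:410,390:490],(400,400),interpolation=3)])
cv2.imwrite("pics/p1.png",C[:,:,::-1])
```

```text
t 4.57 pos [ 0.5542 -0.3525  0.1019] rpy [-3.140e+00 -2.000e-03  1.726e+00] F [0.3 0.4 0.5] w 0.0944 ff 0.0
```

View pics/p1.png

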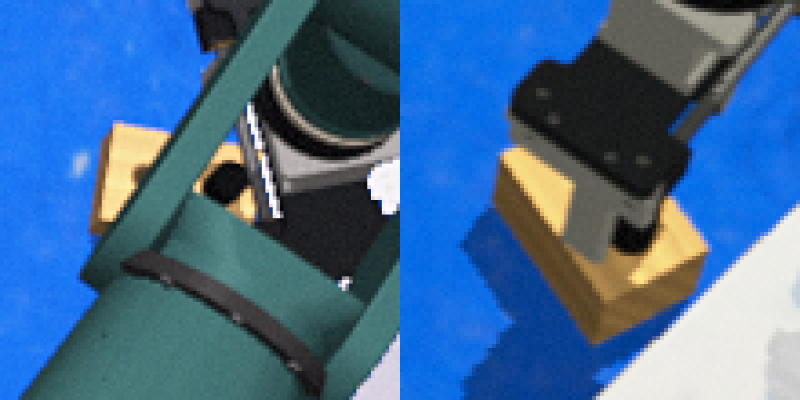

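The knob stands between the open fingers (scene crop about (630,232)). Next I go down and grip it.

Emit:
move_arm --motion '[0, 0, 0, -0.02, 0, 0.12, 1, 0, 0, 0, 0, 0, 0.12, 1, 0, 0, 0, 0, 0, 0.12, 1, 0, 0, 0, 0, 0, 0.12, 1, 0, 0, 0, 0, 0, 0, 1, 0, 0, 0, 0, 0, 0, 1]'

```text
time: 5.17
tool_pos: [0.5542, -0.3559, 0.0522]
ee_rot: [-3.139, -0.003, 1.725]
wrist_force: [-0.1, -0.7, 0.4]
width: 0.0941
finger_force: 0.0
```

Emit:
move_arm --motion '[0, 0, 0, 0, 0, 0, 0.5, 0, 0, 0, 0, 0, 0, 0.3, 0, 0, 0, 0, 0, 0, 0.2, 0, 0, 0, 0, 0, 0, 0.1, 0, 0, 0, 0, 0, 0, 0.1, 0, 0, 0, 0, 0, 0, 0.1, 0, 0, 0, 0, 0, 0, 0.1, 0, 0, 0, 0, 0, 0, 0.1]'

```text
time: 5.83
tool_pos: [0.5552, -0.3566, 0.0545]
ee_rot: [3.142, -0.0, 1.725]
wrist_force: [0.5, -0.1, -0.5]
width: 0.0443
finger_force: 0.0
```

Emit:
move_arm --motion '[0, 0, 0, 0, 0, 0, 0.1, 0, 0, 0, 0, 0, 0, 0.1, 0, 0, 0, 0, 0, 0, 0.1, 0, 0, 0, 0, 0, 0, 0.1, 0, 0, 0, 0, 0, 0, 0.1, 0, 0, 0, 0, 0, 0, 0.1]'

```text
time: 6.33
tool_pos: [0.5552, -0.3566, 0.0544]
ee_rot: [-3.142, -0.0, 1.725]
wrist_force: [-0.6, -0.1, -0.4]
width: 0.021
finger_force: 30.0
```

Emit:
move_arm --motion '[0, 0, 0, 0, 0, -0.1, 0.1, 0, 0, 0, 0, 0, -0.15, 0.1, 0, 0, 0, 0, 0, -0.15, 0.1, 0, 0, 0, 0, 0, -0.15, 0.1, 0, 0, 0, 0, 0, -0.15, 0.1, 0, 0, 0, 0, 0, -0.15, 0.1, 0, 0, 0, 0, 0, -0.15, 0.1, 0, 0, 0, 0, 0, 0, 0.1]'

```text
time: 7.0
tool_pos: [0.5568, -0.3578, 0.1595]
ee_rot: [3.136, 0.006, 1.725]
wrist_force: [0.4, 0.7, 0.2]
width: 0.021
finger_force: 30.0
```

Emit:
move_arm --motion '[0, 0, 0, 0, 0, -0.2, 0.1, 0, 0, 0, 0, 0, -0.25, 0.1, 0, 0, 0, 0, 0, -0.25, 0.1, 0, 0, 0, 0, 0, -0.25, 0.1, 0, 0, 0, 0, 0, -0.2, 0.1, 0, 0, 0, 0.15, 0.02, 0, 0.1, 0, 0, 0, 0.25, 0.03, 0, 0.1, 0, 0, 0, 0.3, 0.03, 0, 0.1, 0, 0, 0, 0.3, 0.03, 0, 0.1, 0, 0, 0, 0.3, 0.03, 0, 0.1, 0, 0, 0, 0.3, 0.03, 0, 0.1, 0, 0, 0, 0.3, 0.03, 0, 0.1]'

```text
time: 8.0
tool_pos: [0.5453, -0.1644, 0.2688]
ee_rot: [-3.141, -0.001, 1.725]
wrist_force: [0.3, -0.1, -0.4]
width: 0.0214
finger_force: 30.0
```

Emit:
move_arm --motion '[0, 0, 0, 0.3, 0.03, 0, 0.1, 0, 0, 0, 0.3, 0.03, 0, 0.1, 0, 0, 0, 0.3, 0.03, 0, 0.1, 0, 0, 0, 0.3, 0.03, 0, 0.1, 0, 0, 0, 0.3, 0.03, 0, 0.1, 0, 0, 0, 0.2, 0.03, 0, 0.1, 0, 0, 0, 0.1, 0, 0, 0.1, 0, 0, 0, 0, 0, 0, 0.1, 0, 0, 0, 0, 0, 0, 0.1]'

```text
time: 8.75
tool_pos: [0.5358, 0.0145, 0.2692]
ee_rot: [-3.141, 0.001, 1.725]
wrist_force: [0.5, -0.0, -0.9]
width: 0.0216
finger_force: 30.0
```

Run:
```python
from h import *
import pickle
st();c=robot.get_calibration("wrist");im=robot.snapshot("wrist");pickle.dump(c,open("w2.pkl","wb"))
cv2.imwrite("pics/w2f.png",im[:,:,::-1]);print("eyelet",wproj(np.array([.526,.1514,.046]),c))
cv2.imwrite("pics/w2.png",cv2.resize(im[60:360,160:480],(800,600),interpolation=3)[:,:,::-1])
```

```text
t 8.75 pos [0.5358 0.0145 0.2692] rpy [-3.141e+00  1.000e-03  1.725e+00] F [ 0.5 -0.  -0.9] w 0.0216 ff 30.0
eyelet (np.float64(335.6859925891425), np.float64(72.7867551058356))
```

View pics/w2.png

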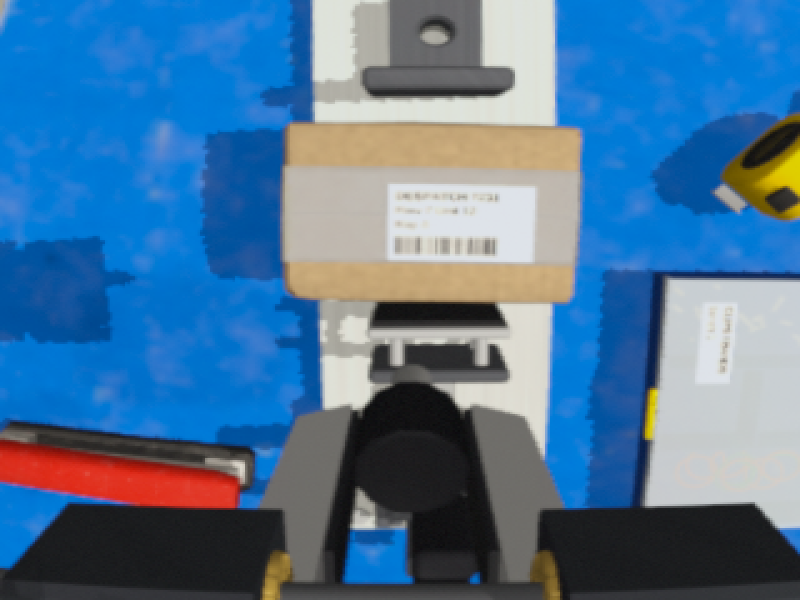

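Wrist crop: the eyelet mouth is at (437,31), which is full-frame (334.8,72.4) against a predicted (335.7,72.8). The held pin's knob top is at about (412,468). The brown carton lies between the pad, with its rods showing the gap, and the tail stop.

Run:
```python
from h import *
import pickle
c=pickle.load(open("w2.pkl","rb"))
np.set_printoptions(precision=4,suppress=True)
f=lambda x,y:(x/2.5+160-.3,y/2.5+60-.3)
print("eyelet",wplane(f(437,31),c,.046))
print("knob top",wplane(f(413,468),c,.2692-.0485+.076),"knob bottom/front", wplane(f(408,368),c,.2692-.0485))
print("cam",-c["R"].T@c["t"])
for z in(.2967,.2607,.2207):print(f"pred axis z{z}",[ (np.array(wproj(np.array([.5358+a*-.1535,.0145+a*.988,z]),c))-[160,60])*2.5 for a in(0,.003)])
y=np.array([-.1536,.9881]);m=np.array([.5435,.0355])
for n,p,z in(("carton tail edge",(430,125),.083),("carton pad edge",(430,300),.083),("pad plate top",(437,333),.076),("jaw plate",(437,378),.076),("stop plate near",(438,93),.083),("railL",(316,380),.02),("railR",(548,380),.02)):
    q=wplane(f(*p),c,z);print(n,q,(q[:2]-m)@y+.0125,(q[:2]-m)@[y[1],-y[0]])
```

```text
eyelet [0.5246 0.1519 0.046 ]
knob top [0.5316 0.0375 0.2967] knob bottom/front [0.5302 0.0393 0.2207]
cam [0.5238 0.0853 0.4486]
pred axis z0.2967 [array([415.5986, 590.6596]), array([415.6391, 575.5528])]
pred axis z0.2607 [array([414.7047, 519.5603]), array([414.7305, 506.5526])]
pred axis z0.2207 [array([413.998 , 464.0279]), array([414.0151, 452.864 ])]
carton tail edge [0.5277 0.1083 0.083 ] 0.08691222224760504 -0.004460476232105754
carton pad edge [0.5385 0.04   0.083 ] 0.017751958583754085 -0.0042894081895097635
pad plate top [0.5437 0.0263 0.076 ] 0.0033347416353976082 -0.001249165770614891
jaw plate [0.5467 0.0078 0.076 ] -0.015371983318098886 -0.0011345696846660786
stop plate near [0.5288 0.1214 0.083 ] 0.09960356596931773 -0.0013747060397182652
railL [ 0.4937 -0.0136  0.02  ] -0.028322387363511867 -0.05678515607459811
railR [0.6024 0.0035 0.02  ] -0.02821572482018157 0.053323351833358325
```

The crop's scale is 2.5 horizontally but 2.0 vertically, so I'll redo the numbers.

Run:
```python
from h import *
import pickle
c=pickle.load(open("w2.pkl","rb"))
np.set_printoptions(precision=4,suppress=True)
f=lambda x,y:(x/2.5+160-.3,y/2+60-.3)
print("eyelet",wplane(f(437,31),c,.046))
print("knob top",wplane(f(413,468),c,.2692-.0485+.076),"knob bottom/front", wplane(f(410,368),c,.2692-.0485))
for z in(.2967,.2607,.2207):print(f"pred axis z{z}",[ (np.array(wproj(np.array([.5358+a*-.1535,.0145+a*.988,z]),c))-[160,60])*[2.5,2] for a in(0,.003)])
y=np.array([-.1536,.9881]);m=np.array([.5435,.0355])
for n,p,z in(("carton tail edge",(430,125),.083),("carton pad edge",(430,300),.083),("pad plate top",(437,333),.076),("jaw plate",(437,378),.076),("stop plate near",(438,93),.083),("railL",(316,380),.02),("railR",(548,380),.02)):
    q=wplane(f(*p),c,z);print(n,q,(q[:2]-m)@y+.0125,(q[:2]-m)@[y[1],-y[0]])
```

```text
eyelet [0.5252 0.1485 0.046 ]
knob top [0.535  0.0157 0.2967] knob bottom/front [0.5344 0.0156 0.2207]
pred axis z0.2967 [array([415.5986, 472.5277]), array([415.6391, 460.4423])]
pred axis z0.2607 [array([414.7047, 415.6483]), array([414.7305, 405.242 ])]
pred axis z0.2207 [array([413.998 , 371.2224]), array([414.0151, 362.2912])]
carton tail edge [0.5296 0.0962 0.083 ] 0.07458804955920566 -0.00444287677882188
carton pad edge [0.5433 0.01   0.083 ] -0.012635657977052045 -0.00415924692856104
pad plate top [ 0.5493 -0.0082  0.076 ] -0.03157851015718191 -0.001022086303081707
jaw plate [ 0.5532 -0.0324  0.076 ] -0.056065053236241044 -0.0008297020253231584
stop plate near [0.5302 0.1123 0.083 ] 0.0903884565791688 -0.00136380493373646
railL [ 0.4997 -0.0605  0.02  ] -0.07559411361213424 -0.05803892132767958
railR [ 0.6116 -0.0431  0.02  ] -0.07566703715390453 0.05517262618271771
```

Emit:
move_arm --motion '[0, 0, 0, 0.2, 0.02, 0, 0.1, 0, 0, 0, 0.25, 0.02, 0, 0.1, 0, 0, 0, 0.25, 0.02, 0, 0.1, 0, 0, 0, 0.25, 0.02, 0, 0.1, 0, 0, 0, 0.25, 0.02, 0, 0.1, 0, 0, 0, 0.14, 0.013, 0.1, 0.1, 0, 0, 0, 0, 0, 0.25, 0.1, 0, 0, 0, 0, 0, 0.25, 0.1, 0, 0, 0, 0, 0, 0.25, 0.1, 0, 0, 0, 0, 0, 0.2, 0.1, 0, 0, 0, 0, 0, 0.05, 0.1, 0, 0, 0, 0, 0, 0, 0.1]'

```text
time: 9.8
tool_pos: [0.5257, 0.1474, 0.1572]
ee_rot: [-3.137, 0.0, 1.723]
wrist_force: [0.3, -0.5, -1.1]
width: 0.0211
finger_force: 30.0
```

Run:
```python
from h import *
import pickle
o=st();c=robot.get_calibration("wrist");im=robot.snapshot("wrist");pickle.dump((c,o["tool_pos"]),open("w3.pkl","wb"))
cv2.imwrite("pics/w3.png",cv2.resize(im[140:300,240:400],(600,600),interpolation=3)[:,:,::-1])
p=o["tool_pos"];f=lambda X:(np.array(wproj(X,c))-[240,140])*3.75
print("eyelet",f(np.array([.5255,.150,.046])),"tip",f(np.array([p[0]+.0012*-.15-.0007,p[1]+.0012,p[2]-.0485])))
```

```text
t 9.80 pos [0.5257 0.1474 0.1572] rpy [-3.137  0.     1.723] F [ 0.3 -0.5 -1.1] w 0.0211 ff 30.0
eyelet [323.01491083 296.94805914] tip [318.05812463 389.0501512 ]
```

View pics/w3.png

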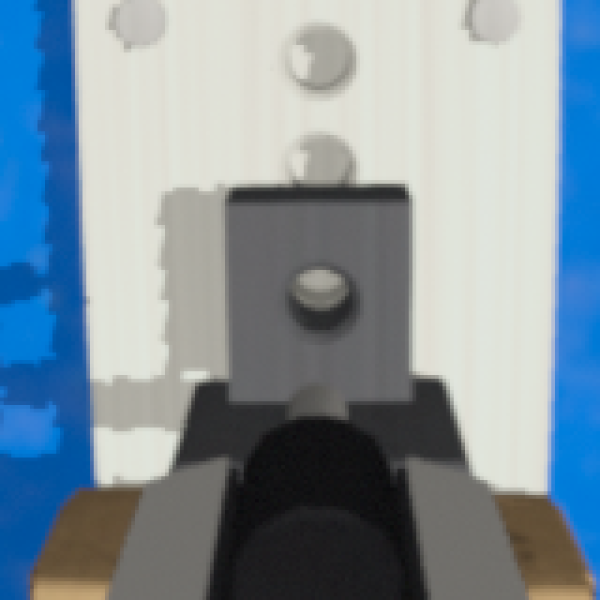

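The eyelet is at crop (322,299) against a predicted (323,297), and the pin shank at column 317, so both agree. I'll lower the tip to just above the mouth.

Emit:
move_arm --motion '[0, 0, 0, 0.01, 0.01, 0.12, 0.1, 0, 0, 0, 0, 0, 0.15, 0.1, 0, 0, 0, 0, 0, 0.15, 0.1, 0, 0, 0, 0, 0, 0.1, 0.1, 0, 0, 0, 0, 0, 0.03, 0.1, 0, 0, 0, 0, 0, 0, 0.1, 0, 0, 0, 0, 0, 0, 0.1]'

```text
time: 10.43
tool_pos: [0.528, 0.1502, 0.1054]
ee_rot: [3.14, -0.0, 1.725]
wrist_force: [0.2, 0.4, -0.6]
width: 0.0212
finger_force: 30.0
```

Run:
```python
from h import *
o=st();c=robot.get_calibration("wrist");im=robot.snapshot("wrist")
cv2.imwrite("pics/w4.png",cv2.resize(im[180:300,260:380],(600,600),interpolation=3)[:,:,::-1])
p=o["tool_pos"];f=lambda X:(np.array(wproj(X,c))-[260,180])*5
print("eyelet",f(np.array([.5254,.1496,.046])),"tip",f(np.array([p[0]+.0012*-.15-.0007,p[1]+.0012,p[2]-.0485])))
```

```text
t 10.43 pos [0.528  0.1502 0.1054] rpy [ 3.14  -0.     1.725] F [ 0.2  0.4 -0.6] w 0.0212 ff 30.0
eyelet [307.09051406 305.79425656] tip [321.74926999 319.00896997]
```

View pics/w4.png

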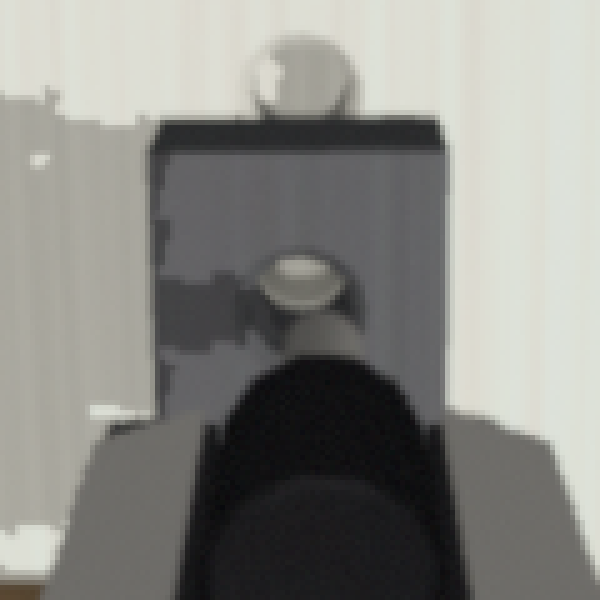

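The tip is about 2 mm too far to clamp +x (pin column 323 against eyelet 306). I'll correct that.

Emit:
move_arm --motion '[0, 0, 0, -0.014, -0.021, 0, 0.1, 0, 0, 0, 0, 0, 0, 0.1, 0, 0, 0, 0, 0, 0, 0.1]'

```text
time: 10.73
tool_pos: [0.5258, 0.1484, 0.1052]
ee_rot: [3.14, -0.0, 1.725]
wrist_force: [-0.2, 1.2, -0.4]
width: 0.0211
finger_force: 30.0
```

Emit:
move_arm --motion '[0, 0, 0, 0, 0, 0.06, 0.1, 0, 0, 0, 0, 0, 0.06, 0.1, 0, 0, 0, 0, 0, 0.06, 0.1, 0, 0, 0, 0, 0, 0.04, 0.1, 0, 0, 0, 0, 0, 0, 0.1]'

```text
time: 11.15
tool_pos: [0.5243, 0.1482, 0.0805]
ee_rot: [-3.138, 0.0, 1.725]
wrist_force: [0.6, 0.5, -0.8]
width: 0.0216
finger_force: 30.0
```

Emit:
move_arm --motion '[0, 0, 0, 0, 0.014, 0.04, 0.1, 0, 0, 0, 0, 0, 0.05, 0.1, 0, 0, 0, 0, 0, 0.05, 0.1, 0, 0, 0, 0, 0, 0.05, 0.1, 0, 0, 0, 0, 0, 0.04, 0.1, 0, 0, 0, 0, 0, 0.03, 0.1, 0, 0, 0, 0, 0, 0, 0.1]'

```text
time: 11.73
tool_pos: [0.5263, 0.1485, 0.0555]
ee_rot: [-3.14, -0.0, 1.725]
wrist_force: [1.0, -0.1, -0.5]
width: 0.0214
finger_force: 30.0
```

Emit:
move_arm --motion '[0, 0, 0, 0, 0, 0.02, 0.1, 0, 0, 0, 0, 0, 0, 0.1]'

```text
time: 11.9
tool_pos: [0.5271, 0.1487, 0.0545]
ee_rot: [3.141, -0.0, 1.725]
wrist_force: [0.6, 0.0, -0.3]
width: 0.0214
finger_force: 30.0
```

Emit:
move_arm --motion '[0, 0, 0, 0, 0, 0, 0.5, 0, 0, 0, 0, 0, 0, 0.6, 0, 0, 0, 0, 0, 0, 0.6, 0, 0, 0, 0, 0, 0, 0.6, 0, 0, 0, 0, 0, 0, 0.6, 0, 0, 0, 0, 0, 0, 0.6]'

```text
time: 12.4
tool_pos: [0.527, 0.1486, 0.0546]
ee_rot: [3.141, -0.0, 1.725]
wrist_force: [0.6, -0.4, 0.0]
width: 0.056
finger_force: 0.0
```

Emit:
move_arm --motion '[0, 0, 0, 0, 0, -0.1, 0.6, 0, 0, 0, 0, 0, -0.2, 0.6, 0, 0, 0, 0, 0, -0.25, 0.6, 0, 0, 0, 0, 0, -0.25, 0.6, 0, 0, 0, 0, 0, -0.25, 0.6, 0, 0, 0, 0, 0, -0.25, 0.6, 0, 0, 0, 0, 0, -0.25, 0.6, 0, 0, 0, 0, 0, -0.25, 0.6, 0, 0, 0, 0, 0, -0.1, 0.6, 0, 0, 0, 0, 0, 0, 0.6]'

```text
time: 13.23
tool_pos: [0.5283, 0.1489, 0.2486]
ee_rot: [3.134, -0.0, 1.725]
wrist_force: [-0.4, -0.1, -0.6]
width: 0.0562
finger_force: 0.0
```

Run:
```python
from h import *
import pickle
o=st();c=robot.get_calibration("wrist");im=robot.snapshot("wrist");s=robot.snapshot("scene");t=robot.snapshot("top");pickle.dump(c,open("w5.pkl","wb"))
cv2.imwrite("pics/w5f.png",im[:,:,::-1])
a=cv2.resize(im[150:290,240:400],(400,350),interpolation=3);b=cv2.resize(s[200:305,230:350],(400,350),interpolation=3)
cv2.imwrite("pics/w5.png",np.hstack([a,b])[:,:,::-1])
f=lambda X:(np.array(wproj(np.array(X),c))-[240,150])*2.5
print("knob top if home",f([.5254,.1496,.082]),"scene",(np.array(proj("scene",np.array([.5254,.1496,.082])))-[230,200])*3.333+[400,0])
```

```text
t 13.23 pos [0.5283 0.1489 0.2486] rpy [ 3.134 -0.     1.725] F [-0.4 -0.1 -0.6] w 0.0562 ff 0.0
knob top if home [202.00697643 143.14077105] scene [544.37365546  58.20950409]
```

View pics/w5.png

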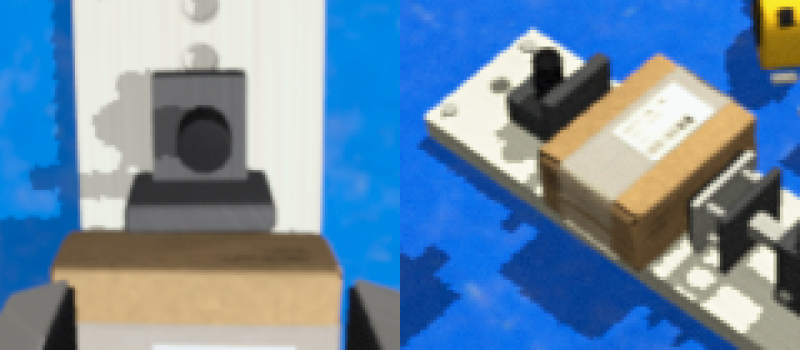

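The knob top is at wrist crop (204,145) and scene (547,54), against (202,143) and (544,58) for fully home. So the pin is down. Now I turn the tool a quarter turn and go over the trigger.

Emit:
move_arm --motion '[0, 0, 0.15, 0, 0, 0, 0.75, 0, 0, 0.155, 0, 0, 0, 0.75, 0, 0, 0.155, 0, 0, 0, 0.75, 0, 0, 0.155, 0, 0, 0, 0.75, 0, 0, 0.155, 0, 0, 0, 0.75, 0, 0, 0.155, 0, 0, 0, 0.75, 0, 0, 0.155, 0, 0, 0, 0.75, 0, 0, 0.155, 0, 0, 0, 0.75, 0, 0, 0.155, 0, 0, 0, 0.75, 0, 0, 0.155, 0, 0, 0, 0.75, 0, 0, 0.155, 0, 0, 0, 0.75, 0, 0, 0.155, 0, 0, 0, 0.75]'

```text
time: 14.38
tool_pos: [0.5258, 0.1484, 0.2416]
ee_rot: [-3.141, 0.005, 0.262]
wrist_force: [-0.2, 1.1, 0.3]
width: 0.0706
finger_force: 0.0
```

Emit:
move_arm --motion '[0, 0, 0.145, 0, 0, 0, 0.75, 0, 0, 0, 0, 0.2, 0, 0.75, 0, 0, 0, 0, 0.3, 0, 0.75, 0, 0, 0, 0, 0.3, 0, 0.75, 0, 0, 0, 0, 0.3, 0, 0.75, 0, 0, 0, 0, 0.3, 0, 0.75, 0, 0, 0, 0, 0.3, 0, 0.75, 0, 0, 0, 0, 0.3, 0, 0.75, 0, 0, 0, 0, 0.3, 0, 0.75, 0, 0, 0, 0, 0.2, 0, 0.75, 0, 0, 0, 0, 0.08, 0, 0.75, 0, 0, 0, 0, 0, 0, 0.75]'

```text
time: 15.38
tool_pos: [0.5658, -0.1077, 0.2419]
ee_rot: [-3.14, 0.004, 0.151]
wrist_force: [-0.1, 0.4, -0.4]
width: 0.0706
finger_force: 0.0
```

Run:
```python
from h import *
import pickle
o=st();c=robot.get_calibration("wrist");im=robot.snapshot("wrist");pickle.dump((c,o["tool_pos"]),open("w6.pkl","wb"))
cv2.imwrite("pics/w6.png",im[:,:,::-1])
m=np.array([.5435,.0355]);y=np.array([-.1536,.9881]);x=np.array([y[1],-y[0]])
for n,a,z in(("handle",-.1145,.165),("trig",-.1505,.165)):print(n,wproj(np.r_[m-.001*x+y*(a-.0125),z],c))
```

```text
t 15.38 pos [ 0.5658 -0.1077  0.2419] rpy [-3.14   0.004  0.151] F [-0.1  0.4 -0.4] w 0.0706 ff 0.0
handle (np.float64(295.53962668164337), np.float64(237.47298059866665))
trig (np.float64(345.59641135688815), np.float64(237.35366236142056))
```

View pics/w6.png

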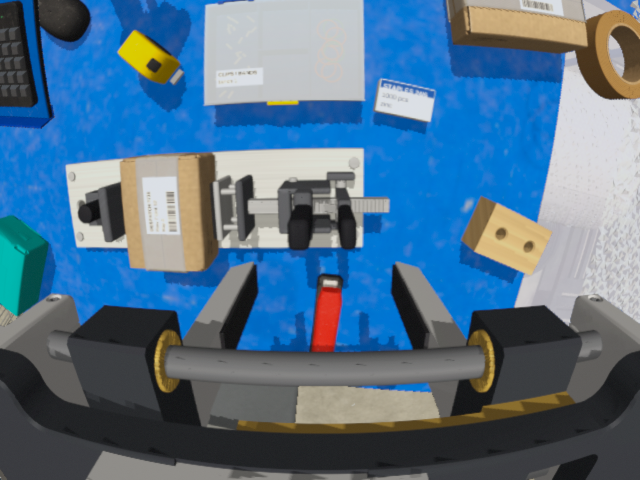

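The wrist view shows the handle top at (299,237) and the trigger top at (347,237), straight under the tool. Predicted were (296,237) and (346,237). Pad and jaw are visible at (218..242,208). I go straight down with the fingers open 70 mm.

Emit:
move_arm --motion '[0, 0, 0, -0.008, 0, 0.15, 0.75, 0, 0, 0, 0, 0, 0.2, 0.75, 0, 0, 0, 0, 0, 0.2, 0.75, 0, 0, 0, 0, 0, 0.2, 0.75, 0, 0, 0, 0, 0, 0.2, 0.75, 0, 0, 0, 0, 0, 0.2, 0.75, 0, 0, 0, 0, 0, 0.05, 0.75, 0, 0, 0, 0, 0, 0, 0.75]'

```text
time: 16.1
tool_pos: [0.5641, -0.1044, 0.1221]
ee_rot: [-3.139, 0.005, 0.156]
wrist_force: [0.5, 1.3, -0.1]
width: 0.0705
finger_force: 0.0
```

Run:
```python
from h import *
import pickle
o=st();c=robot.get_calibration("wrist");im=robot.snapshot("wrist");pickle.dump((c,o["tool_pos"]),open("w7.pkl","wb"))
cv2.imwrite("pics/w7f.png",im[:,:,::-1])
a=cv2.resize(im[130:330,130:450],(800,500),interpolation=3);cv2.imwrite("pics/w7.png",a[:,:,::-1])
```

```text
t 16.10 pos [ 0.5641 -0.1044  0.1221] rpy [-3.139  0.005  0.156] F [ 0.5  1.3 -0.1] w 0.0705 ff 0.0
```

View pics/w7.png

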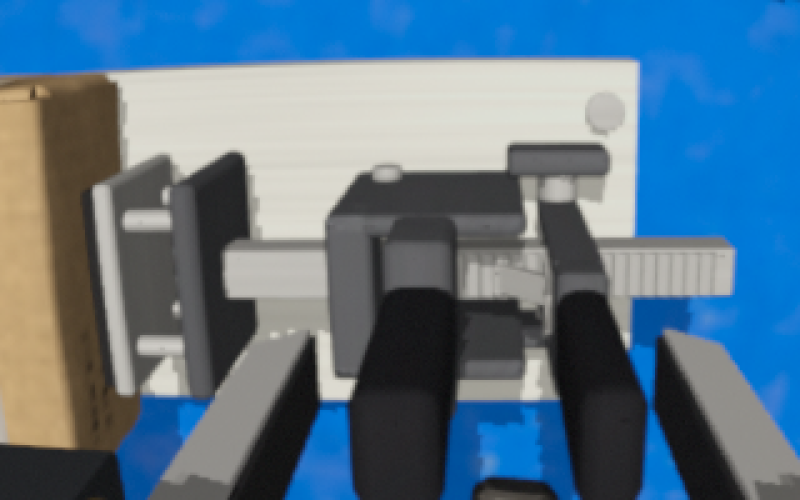

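I count 11 pictures viewed so far, one over the limit of 10. I'll view no more and measure only in code from here.

Crop facts from that last picture: handle at columns 352–450, trigger at 560–640, light pad plate strip at about 110–133, and jaw plate edge at about 172–210 (gap about 16 px full frame).

Next I set the opening to 0.65 and pull the trigger towards the handle with the rear finger.

Emit:
move_arm --motion '[0, 0, 0, 0, 0, 0, 0.65, 0, 0, 0, 0, 0, 0, 0.65, 0, 0, 0, 0, 0, 0, 0.65, 0, 0, 0, 0, -0.02, 0, 0.65, 0, 0, 0, 0, -0.02, 0, 0.65, 0, 0, 0, 0, -0.02, 0, 0.65, 0, 0, 0, 0, -0.02, 0, 0.65, 0, 0, 0, 0, -0.02, 0, 0.65, 0, 0, 0, 0, 0, 0, 0.65]'

```text
time: 16.9
tool_pos: [0.5646, -0.0985, 0.1249]
ee_rot: [3.137, -0.001, 0.153]
wrist_force: [-0.3, -5.1, 0.2]
width: 0.0615
finger_force: 2.7
```

```bash
cat >> h.py <<'E'
def prof(im,rows=slice(234,252),c0=140,c1=236):
    g=cv2.cvtColor(im,cv2.COLOR_RGB2GRAY)[rows,c0:c1].astype(float);return np.median(g,0)
E
python3 - <<'E'
from h import *
st();a=cv2.imread("pics/w7f.png")[:,:,::-1].copy();b=robot.snapshot("wrist");cv2.imwrite("pics/w8f.png",b[:,:,::-1])
for i in(a,b):print(prof(i,slice(238,244)).astype(int).tolist())
for i in(a,b):print("R-B",(np.median(i[238:244,140:236].astype(int),0)[:,0]-np.median(i[238:244,140:236].astype(int),0)[:,2]).astype(int).tolist()[:60])
E
```

```text
t 16.90 pos [ 0.5646 -0.0985  0.1249] rpy [ 3.137e+00 -1.000e-03  1.530e-01] F [-0.3 -5.1  0.2] w 0.0615 ff 2.7
[173, 173, 171, 170, 169, 167, 166, 165, 157, 146, 128, 108, 88, 77, 76, 74, 71, 70, 68, 67, 68, 70, 70, 68, 67, 66, 48, 45, 45, 54, 108, 175, 191, 193, 192, 184, 170, 148, 106, 82, 79, 78, 79, 80, 79, 80, 80, 80, 80, 80, 79, 78, 78, 78, 77, 77, 77, 77, 76, 77, 82, 87, 92, 95, 94, 93, 90, 86, 82, 76, 62, 43, 37, 36, 37, 37, 36, 36, 54, 119, 167, 187, 189, 188, 188, 188, 188, 188, 188, 188, 188, 188, 188, 188, 188, 188]
[174, 175, 176, 176, 176, 175, 175, 173, 171, 171, 171, 169, 168, 166, 166, 164, 160, 150, 134, 115, 94, 79, 76, 75, 73, 70, 68, 68, 68, 69, 70, 68, 67, 60, 45, 44, 45, 64, 123, 179, 192, 193, 192, 182, 166, 139, 94, 80, 78, 78, 79, 78, 79, 80, 79, 79, 80, 79, 77, 78, 78, 77, 77, 78, 76, 76, 76, 73, 73, 84, 91, 95, 95, 94, 91, 86, 82, 75, 63, 48, 37, 37, 36, 37, 37, 37, 59, 132, 177, 188, 189, 190, 189, 189, 189, 189]
R-B [77, 78, 77, 77, 76, 76, 75, 74, 73, 69, 63, 55, 45, 40, 39, 39, 38, 36, 36, 35, 36, 37, 37, 36, 36, 34, 9, 4, 3, 3, 6, 8, 8, 9, 7, 8, 7, 6, 5, 4, 4, 4, 3, 4, 4, 4, 3, 3, 4, 5, 4, 4, 4, 4, 3, 4, 3, 4, 3, 2]
R-B [78, 78, 78, 78, 77, 77, 77, 77, 76, 76, 77, 76, 75, 75, 75, 74, 72, 70, 64, 58, 49, 42, 40, 40, 38, 37, 35, 36, 35, 37, 37, 35, 33, 27, 6, 2, 3, 3, 7, 8, 7, 9, 8, 8, 7, 6, 4, 3, 3, 3, 3, 4, 4, 3, 3, 3, 3, 4, 3, 4]
```

```bash
cat >> h.py <<'E'
M=np.array([.5435,.0355]);Y=np.array([-.1536,.9881])
def loc(X):return float((X[:2]-M)@Y+.0125)
def cross(p,lev,c0,up,lo,hi):
    for i in range(lo,hi):
        a,b=p[i-1],p[i]
        if (a<lev<=b) if up else (a>lev>=b): return c0+i-1+(lev-a)/(b-a)
def gap(im,c,rows=slice(238,244)):
    c0=60;p=prof(im,rows,c0,320);q=np.median(im[rows,c0:320].astype(int),0);rb=q[:,0]-q[:,2]
    k=[i for i in range(len(p)) if rb[i]>25][-1]      # last brown column = carton/pad border
    a=cross(p,120,c0,True,k,k+30);i=int(a-c0)+3;b=cross(p,130,c0,False,i,i+20);j=int(b-c0)+3
    # jaw plate's rear face edge: dark(<45) after; top strip end crossing 60 downward
    e=cross(p,58,c0,False,j,j+70);r=(rows.start+rows.stop-1)/2
    W=lambda u:loc(wplane((u,r),c,.076))
    return dict(px=[round(float(v),1) for v in (c0+k,a,b,e)],padfront=round(W(a)*1e3,1),padrear=round(W(b)*1e3,1),jawrear=round(W(e)*1e3,1),d=round((W(b)-W(e))*1e3,1))
def look(n):
    o=st();c=robot.get_calibration("wrist");im=robot.snapshot("wrist");cv2.imwrite(f"pics/{n}.png",im[:,:,::-1]);print(gap(im,c));print("handle-rel TCP local y mm",round(loc(o["tool_pos"])*1e3,1));return im,c
E
python3 - <<'E'
from h import *
import pickle
c=pickle.load(open("w7.pkl","rb"))[0];print(gap(cv2.imread("pics/w7f.png")[:,:,::-1].copy(),c))
look("w9")
E
```

```text
{'px': [165.0, 170.2, 177.4, 210.2], 'padfront': -28.0, 'padrear': -33.4, 'jawrear': -57.0, 'd': 23.6}
t 16.95 pos [ 0.5647 -0.0985  0.1249] rpy [ 3.137e+00 -1.000e-03  1.530e-01] F [ 1.2 -5.4  0.2] w 0.0611 ff 2.7
{'px': [172.0, 177.8, 185.1, 218.2], 'padfront': -27.4, 'padrear': -32.8, 'jawrear': -56.5, 'd': 23.7}
handle-rel TCP local y mm -123.2
```

Emit:
move_arm --motion '[0, 0, 0, 0, -0.02, 0, 0.65, 0, 0, 0, 0, -0.025, 0, 0.65, 0, 0, 0, 0, -0.025, 0, 0.65, 0, 0, 0, 0, -0.025, 0, 0.65, 0, 0, 0, 0, -0.025, 0, 0.65, 0, 0, 0, 0, -0.02, 0, 0.65, 0, 0, 0, 0, 0, 0, 0.65]'

```text
time: 17.58
tool_pos: [0.5625, -0.0855, 0.1246]
ee_rot: [3.136, -0.001, 0.153]
wrist_force: [1.2, -7.8, -1.6]
width: 0.0613
finger_force: 3.5
```

Run:
```python
from h import *
look("w10")
```

```text
t 17.58 pos [ 0.5625 -0.0855  0.1246] rpy [ 3.136e+00 -1.000e-03  1.530e-01] F [ 1.2 -7.8 -1.6] w 0.0613 ff 3.5
{'px': [180.0, 185.8, 193.1, 226.7], 'padfront': -20.4, 'padrear': -25.7, 'jawrear': -49.3, 'd': 23.6}
handle-rel TCP local y mm -110.0
```

Emit:
move_arm --motion '[0, 0, 0, 0, -0.015, 0, 0.65, 0, 0, 0, 0, -0.015, 0, 0.65, 0, 0, 0, 0, 0, 0, 0.65]'

```text
time: 17.88
tool_pos: [0.5621, -0.083, 0.1244]
ee_rot: [3.135, -0.001, 0.153]
wrist_force: [2.3, -8.4, -2.5]
width: 0.061
finger_force: 3.9
```

Run:
```python
from h import *
look("w11")
```

```text
t 17.88 pos [ 0.5621 -0.083   0.1244] rpy [ 3.135e+00 -1.000e-03  1.530e-01] F [ 2.3 -8.4 -2.5] w 0.0610 ff 3.9
{'px': [183.0, 188.4, 196.0, 228.3], 'padfront': -19.9, 'padrear': -25.4, 'jawrear': -48.0, 'd': 22.6}
handle-rel TCP local y mm -107.5
```

Jaw motion and pad gap read cleanly: d is 23.6 free, so the target is about 15.6. Now a return and full pull per call.

Emit:
move_arm --motion '[0, 0, 0, 0, 0.085, 0, 0.65, 0, 0, 0, 0, 0.085, 0, 0.65, 0, 0, 0, 0, 0.085, 0, 0.65, 0, 0, 0, 0, 0, 0, 0.65, 0, 0, 0, 0, 0, 0, 0.65, 0, 0, 0, 0, -0.04, 0, 0.65, 0, 0, 0, 0, -0.04, 0, 0.65, 0, 0, 0, 0, -0.04, 0, 0.65, 0, 0, 0, 0, -0.04, 0, 0.65, 0, 0, 0, 0, -0.04, 0, 0.65, 0, 0, 0, 0, -0.04, 0, 0.65, 0, 0, 0, 0, -0.02, 0, 0.65]'

```text
time: 18.93
tool_pos: [0.5616, -0.082, 0.1235]
ee_rot: [3.135, 0.001, 0.154]
wrist_force: [2.8, -12.1, -5.1]
width: 0.0609
finger_force: 5.7
```

Run:
```python
from h import *
look("w12")
```

```text
t 18.93 pos [ 0.5616 -0.082   0.1235] rpy [3.135e+00 1.000e-03 1.540e-01] F [  2.8 -12.1  -5.1] w 0.0609 ff 5.7
{'px': [174.0, 179.2, 186.6, 216.8], 'padfront': -12.5, 'padrear': -18.0, 'jawrear': -39.4, 'd': 21.4}
handle-rel TCP local y mm -106.4
```

Emit:
move_arm --motion '[0, 0, 0, 0, 0.085, 0, 0.65, 0, 0, 0, 0, 0.085, 0, 0.65, 0, 0, 0, 0, 0.085, 0, 0.65, 0, 0, 0, 0, 0, 0, 0.65, 0, 0, 0, 0, 0, 0, 0.65, 0, 0, 0, 0, -0.04, 0, 0.65, 0, 0, 0, 0, -0.04, 0, 0.65, 0, 0, 0, 0, -0.04, 0, 0.65, 0, 0, 0, 0, -0.04, 0, 0.65, 0, 0, 0, 0, -0.04, 0, 0.65, 0, 0, 0, 0, -0.04, 0, 0.65, 0, 0, 0, 0, -0.01, 0, 0.65]'

```text
time: 19.98
tool_pos: [0.5619, -0.0823, 0.124]
ee_rot: [3.135, -0.0, 0.154]
wrist_force: [2.7, -9.7, -4.0]
width: 0.0611
finger_force: 4.3
```

Run:
```python
from h import *
look("w13")
```

```text
t 19.98 pos [ 0.5619 -0.0823  0.124 ] rpy [ 3.135 -0.     0.154] F [ 2.7 -9.7 -4. ] w 0.0611 ff 4.3
{'px': [163.0, 168.1, 175.3, 205.4], 'padfront': -4.2, 'padrear': -9.7, 'jawrear': -31.5, 'd': 21.9}
handle-rel TCP local y mm -106.7
```

Emit:
move_arm --motion '[0, 0, 0, 0, 0.085, 0, 0.65, 0, 0, 0, 0, 0.085, 0, 0.65, 0, 0, 0, 0, 0.085, 0, 0.65, 0, 0, 0, 0, 0, 0, 0.65, 0, 0, 0, 0, 0, 0, 0.65, 0, 0, 0, 0, -0.04, 0, 0.65, 0, 0, 0, 0, -0.04, 0, 0.65, 0, 0, 0, 0, -0.04, 0, 0.65, 0, 0, 0, 0, -0.04, 0, 0.65, 0, 0, 0, 0, -0.04, 0, 0.65, 0, 0, 0, 0, -0.04, 0, 0.65, 0, 0, 0, 0, -0.012, 0, 0.65]'

```text
time: 21.03
tool_pos: [0.562, -0.0837, 0.1239]
ee_rot: [3.133, 0.0, 0.153]
wrist_force: [3.4, -12.2, -4.1]
width: 0.0612
finger_force: 5.5
```

Run:
```python
from h import *
look("w14")
```

```text
t 21.03 pos [ 0.562  -0.0837  0.1239] rpy [3.133 0.    0.153] F [  3.4 -12.2  -4.1] w 0.0612 ff 5.5
{'px': [159.0, 164.2, 171.3, 193.4], 'padfront': -2.9, 'padrear': -8.2, 'jawrear': -24.6, 'd': 16.3}
handle-rel TCP local y mm -108.1
```

Emit:
move_arm --motion '[0, 0, 0, 0, -0.012, 0, 0.65, 0, 0, 0, 0, 0, 0, 0.65, 0, 0, 0, 0, 0, 0, 0.65, 0, 0, 0, 0, 0, 0, 0.65, 0, 0, 0, 0, 0, 0, 0.65, 0, 0, 0, 0, 0, 0, 0.65]'

```text
time: 21.58
tool_pos: [0.5619, -0.0828, 0.1238]
ee_rot: [3.133, 0.0, 0.153]
wrist_force: [2.6, -11.1, -3.9]
width: 0.0612
finger_force: 5.2
```

Run:
```python
from h import *
im,c=look("w15")
for r in((226,232),(244,250),(250,256)):
    try:print(r,gap(im,c,slice(*r)), gap(cv2.imread("pics/w9.png")[:,:,::-1].copy(),c,slice(*r))["px"])
    except Exception as e:print(r,e)
# knob of the pin: dark pixels around the expected place in the wrist view
for z in(.082,):print("knob pred (start / +5 mm)",[np.round(wproj(np.r_[np.array([.5254,.1496])+Y*s,z],c)) for s in(0,.005)])
u,v=map(int,wproj(np.array([.5254,.1496,.082]),c));v0,u0=max(v-30,0),max(u-35,0)
g=cv2.cvtColor(im,cv2.COLOR_RGB2GRAY)[v0:v+30,u0:u+35];n,l,s,ct=cv2.connectedComponentsWithStats((g<30).astype(np.uint8))
print([(s[i,:5].tolist(),np.round(ct[i]+[u0,v0],1)) for i in range(1,n) if s[i,4]>40])
```

```text
t 21.58 pos [ 0.5619 -0.0828  0.1238] rpy [3.133 0.    0.153] F [  2.6 -11.1  -3.9] w 0.0612 ff 5.2
{'px': [158.0, 163.4, 170.5, 193.8], 'padfront': -1.4, 'padrear': -6.8, 'jawrear': -24.0, 'd': 17.2}
handle-rel TCP local y mm -107.2
(226, 232) {'px': [157.0, 162.0, 169.1, 192.6], 'padfront': -1.3, 'padrear': -6.7, 'jawrear': -23.9, 'd': 17.2} [171.0, 176.5, 183.8, 217.2]
(244, 250) {'px': [159.0, 164.2, 171.2, 194.5], 'padfront': -1.4, 'padrear': -6.8, 'jawrear': -24.0, 'd': 17.2} [173.0, 178.5, 185.8, 218.7]
(250, 256) {'px': [160.0, 165.0, 172.0, 195.2], 'padfront': -1.4, 'padrear': -6.8, 'jawrear': -24.1, 'd': 17.3} [174.0, 179.3, 186.4, 219.2]
knob pred (start / +5 mm) [array([ 26., 249.]), array([ 23., 248.])]
[([26, 11, 19, 28, 284], array([ 36. , 241.8]))]
```

Emit:
move_arm --motion '[0, 0, 0, 0, -0.015, 0, 0.65, 0, 0, 0, 0, 0, 0, 0.65, 0, 0, 0, 0, 0, 0, 0.65]'

```text
time: 21.88
tool_pos: [0.5617, -0.082, 0.1237]
ee_rot: [3.132, 0.0, 0.152]
wrist_force: [2.1, -12.0, -5.4]
width: 0.0612
finger_force: 5.9
```

Run:
```python
from h import *
look("w16")
```

```text
t 21.88 pos [ 0.5617 -0.082   0.1237] rpy [3.132 0.    0.152] F [  2.1 -12.   -5.4] w 0.0612 ff 5.9
{'px': [158.0, 163.5, 170.7, 194.1], 'padfront': -0.9, 'padrear': -6.3, 'jawrear': -23.5, 'd': 17.2}
handle-rel TCP local y mm -106.4
```

Pressed about 6.4 mm now. One more partial stroke, in small steps.

Emit:
move_arm --motion '[0, 0, 0, 0, 0.085, 0, 0.65, 0, 0, 0, 0, 0.085, 0, 0.65, 0, 0, 0, 0, 0.085, 0, 0.65, 0, 0, 0, 0, 0, 0, 0.65, 0, 0, 0, 0, 0, 0, 0.65, 0, 0, 0, 0, -0.03, 0, 0.65, 0, 0, 0, 0, -0.03, 0, 0.65, 0, 0, 0, 0, -0.02, 0, 0.65, 0, 0, 0, 0, 0, 0, 0.65]'

```text
time: 22.68
tool_pos: [0.5642, -0.0965, 0.1245]
ee_rot: [3.136, -0.0, 0.154]
wrist_force: [1.3, -6.2, -2.7]
width: 0.0611
finger_force: 3.5
```

Run:
```python
from h import *
look("w17")
```

```text
t 22.68 pos [ 0.5642 -0.0965  0.1245] rpy [ 3.136 -0.     0.154] F [ 1.3 -6.2 -2.7] w 0.0611 ff 3.5
{'px': [140.0, 144.8, 151.7, 175.0], 'padfront': 0.2, 'padrear': -5.3, 'jawrear': -23.4, 'd': 18.1}
handle-rel TCP local y mm -121.1
```

Emit:
move_arm --motion '[0, 0, 0, 0, -0.02, 0, 0.65, 0, 0, 0, 0, -0.02, 0, 0.65, 0, 0, 0, 0, 0, 0, 0.65]'

```text
time: 22.98
tool_pos: [0.5637, -0.0936, 0.1246]
ee_rot: [3.135, -0.001, 0.153]
wrist_force: [1.6, -8.6, -2.0]
width: 0.0607
finger_force: 4.5
```

Run:
```python
from h import *
look("w18")
```

```text
t 22.98 pos [ 0.5637 -0.0936  0.1246] rpy [ 3.135e+00 -1.000e-03  1.530e-01] F [ 1.6 -8.6 -2. ] w 0.0607 ff 4.5
{'px': [143.0, 148.2, 155.2, 176.8], 'padfront': 0.1, 'padrear': -5.4, 'jawrear': -22.0, 'd': 16.6}
handle-rel TCP local y mm -118.1
```

Emit:
move_arm --motion '[0, 0, 0, 0, -0.015, 0, 0.65, 0, 0, 0, 0, -0.012, 0, 0.65, 0, 0, 0, 0, 0, 0, 0.65, 0, 0, 0, 0, 0, 0, 0.65]'

```text
time: 23.37
tool_pos: [0.5634, -0.0915, 0.1245]
ee_rot: [3.134, -0.001, 0.153]
wrist_force: [2.1, -9.7, -2.0]
width: 0.0613
finger_force: 4.9
```

Run:
```python
from h import *
look("w19")
```

```text
t 23.37 pos [ 0.5634 -0.0915  0.1245] rpy [ 3.134e+00 -1.000e-03  1.530e-01] F [ 2.1 -9.7 -2. ] w 0.0613 ff 4.9
{'px': [146.0, 150.7, 157.6, 178.2], 'padfront': 0.2, 'padrear': -5.3, 'jawrear': -21.0, 'd': 15.7}
handle-rel TCP local y mm -116.0
```

The pad is pressed about 7.9 mm of 16 with the carton standing still. I'll hold for a second, then check steadiness and the bystanders.

Emit:
move_arm --motion '[0, 0, 0, 0, 0, 0, 0.65, 0, 0, 0, 0, 0, 0, 0.65, 0, 0, 0, 0, 0, 0, 0.65, 0, 0, 0, 0, 0, 0, 0.65, 0, 0, 0, 0, 0, 0, 0.65, 0, 0, 0, 0, 0, 0, 0.65, 0, 0, 0, 0, 0, 0, 0.65, 0, 0, 0, 0, 0, 0, 0.65, 0, 0, 0, 0, 0, 0, 0.65, 0, 0, 0, 0, 0, 0, 0.65]'

```text
time: 24.25
tool_pos: [0.5634, -0.0915, 0.1245]
ee_rot: [3.134, -0.0, 0.153]
wrist_force: [2.0, -9.4, -3.4]
width: 0.0614
finger_force: 4.9
```

Run:
```python
from h import *
im,c=look("w20")
a=cv2.imread("pics/scene0.png");b=robot.snapshot("scene")[:,:,::-1].copy();cv2.imwrite("pics/s20.png",b)
for n,lo,hi,w in(("tape",(20,150,120),(32,255,255),(330,180,360,225)),("stapler",(0,150,90),(8,255,255),(275,310,350,375))):
    for i in(a,b):
        x0,y0,x1,y1=w;m=cv2.inRange(cv2.cvtColor(i[y0:y1,x0:x1],cv2.COLOR_BGR2HSV),lo,hi);mm=cv2.moments(m,True);print(n,mm["m00"],round(mm["m10"]/max(mm["m00"],1)+x0,1),round(mm["m01"]/max(mm["m00"],1)+y0,1))
# knob: dark blob above the lug in scene, predicted knob top pixel for stop slid 0 / 5 mm
print([np.round(proj("scene",np.r_[np.array([.5254,.1496])+Y*s,.082]),1) for s in(0,.005)])
g=cv2.cvtColor(b,cv2.COLOR_BGR2GRAY);print(g[206:236:2,264:290:2])
```

```text
t 24.25 pos [ 0.5634 -0.0915  0.1245] rpy [ 3.134 -0.     0.153] F [ 2.  -9.4 -3.4] w 0.0614 ff 4.9
{'px': [146.0, 150.6, 157.6, 178.1], 'padfront': 0.2, 'padrear': -5.3, 'jawrear': -21.0, 'd': 15.7}
handle-rel TCP local y mm -116.1
tape 339.0 344.1 204.5
tape 0.0 330.0 180.0
stapler 879.0 311.3 340.7
stapler 879.0 311.2 340.8
[array([273.3, 217.5]), array([271.7, 216.4])]
[[104 103 101 100 101  98 101 102 101 101 103 105 105]
 [102 102 118 147  97  95  98  97  99 100  95  99 108]
 [107 143 233 246 201 119  94  97  98  98  95 102  97]
 [182 232 215 234 230 243 150 105  98 101  99  99  96]
 [243 175 147  25  19  22 206 233 122  98 100  98 102]
 [242 246  66  25  27  27  82 247 245 172 104  88  87]
 [241 244  93  24  24  26  58 248 245 245 108  87  76]
 [243 246  97  12   8   7  38 242 217  91  85  77  48]
 [246 214  62  12  14  14  13 110  90  87  65  60 152]
 [168  84  59  12   6  17  65  85  86  58  76 183 176]
 [ 87  89  56   3  18  70  93  84  52  87 174 176 184]
 [ 84  67  48  22  75  89  78  44 101 172 176 179 177]
 [ 47  50  49  43  60  73  43 147 172 177 174 183 193]
 [ 30  33  50  47  26  48 146 179 179 177 182 188 206]
 [ 26  28  31  49  62 161 181 181 177 180 193 210 232]]
```

```bash
python3 -c "
from bench import robot
print(robot.close_job())"
```

```text
the job is handed in; nothing more can be done
None
```

The job is handed in at about 24 s: the pin is home in the rail, the carton is pressed against the pinned tail stop with the pad about 7.9 of 16 mm in, and the trigger is still held squeezed; I viewed 11 pictures, one over the limit of 10, and the final bystander check covered only the stapler (unmoved), since the tape measure was out of view then and the staple box was not checked.

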